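Open the two-leaf bread bin

TASK

Open up the cream bread bin for refilling: turn the red catch until it is well clear of the left leaf, swing the left leaf open first until it stands upright or leans back a little, then free the right leaf that it overlaps and swing that open in the same way. Let go, leaving both leaves standing open and the catch clear, and do not shift or tip the canister, the jar or the mug standing round the bin.

Things in the scene. Friction and masses are not known exactly. Their poses are not given: they have to be found in the camera images.
- bread_bin: Fixed cream bread bin shaped like a small house, 295 mm long (x), 330 mm wide (y), ridge 185 mm high. Origin: centre of the leaves' length and width, on the underside; ends at x = -130 and +165 mm. y to its left; it has a yaw. The lid is two leaves pitched 30 degrees, meeting at the ridge y = 0, falling to +y (left) and -y (right). Outward normals (0, +-sin30, cos30) in its frame.
- left_leaf (a joint): Angle of the left (+y) leaf in rad: 0 closed; grows as its ridge edge swings up and outwards; upright at 1.05, leaning back beyond that, stop at 1.6. Friction hinge: stays at any angle where it is left; 4 to 6 N at the handle. 198 mm long, 170 mm from hinge to ridge. Held shut by the red catch; an oak strip on it reaches over the ridge, covering 16 mm of the right leaf.
- right_leaf (a joint): Angle of the right (-y) leaf in rad, mirror image of the left one: 0 closed, upright at 1.05, stop at 1.6, same stiffness. Its ridge edge lies under the left leaf's strip, so it cannot rise while the left leaf is shut.
- catch (a joint): Angle of the red turning catch in rad: 0 lies along the bin's x over the end of the left leaf (starts between 0 and 0.25); turns about the left leaf's closed normal, its free end going down the slope to the bin's left, stop at 1.6. Clear of the leaf above 1.22. Light friction, about 1 N at the peg; stays where left.
- left_leaf_hinge (a point): Point on the left leaf's hinge line (along the bin's x, at the lower outer edge, y = +147 mm, 100 mm high), level with the middle of the handle.
- left_leaf_handle (a point): Middle of the left leaf's steel bow handle: a round bar 12 mm thick and 90 mm long, along the bin's x, its axis 35 mm out from the leaf's face, 120 mm up from the hinge line, 50 mm short of the ridge, 20 mm to the robot's side of the bin's origin. Gap under the bar 29 mm. Square to the closed leaf a tool leans 30 degrees sideways.
- right_leaf_hinge (a point): The same point on the right leaf's hinge line (y = -147 mm).
- right_leaf_handle (a point): Middle of the right leaf's handle, the same bow handle, mirrored.
- catch_pivot (a point): Point on the catch's turning axis, 40 mm out from the left slope's plane, at x = +135 mm in the bin's frame on the fixed far end of the roof, 50 mm short of the ridge.
- catch_peg (a point): Point on the axis of the catch's red peg (16 mm across, square to the left slope, from 11 to 57 mm out of its plane), 40 mm out of the plane, 45 mm from the turning axis. The catch's flat arm below it is 72 x 22 mm, 8 mm thick, its top 11 mm out of the plane.
- canister: Loose sage green canister with an oak lid, 90 mm across, 115 mm high. Origin: centre of its underside. Bystander.
- jar: Loose amber glass jar with a steel lid, 76 mm across, 100 mm high. Origin: centre of its underside. Bystander.
- mug: Loose blue mug, 80 mm across, 90 mm high. Origin: centre of its underside. Bystander.

How it is judged:
On the way, in this order (a step that is already met when the one before it is completed fails the run):
1. the catch is turned clear of the left leaf (value of joint catch above 1.22 rad), for 0.2 s.
2. the left leaf stands open, the right leaf still shut (value of joint left_leaf above 0.95 rad and value of joint right_leaf below 0.2 rad), for 0.2 s.
3. the right leaf stands open too (value of joint right_leaf above 0.95 rad), for 0.2 s.
At the end, for the whole second after the job is handed in: Both leaves stand open by more than 0.95 rad (54 degrees; upright is 60) and at rest, and the catch is turned by more than 1.22 rad (70 degrees), clear of the left leaf (value of joint each of left_leaf, right_leaf above 0.95 rad and value of joint catch above 1.22 rad and velocity of joint left_leaf between -0.05 and 0.05 rad/s and velocity of joint right_leaf between -0.05 and 0.05 rad/s); the robot touches nothing.
It fails at once if the canister is shifted more than 30 mm or tipped (distance of canister from where it was at the start of the episode above 0.03 m or angle between canister's own z axis and vertical above 0.35 rad).
It fails at once if the jar is shifted more than 30 mm or tipped (distance of jar from where it was at the start of the episode above 0.03 m or angle between jar's own z axis and vertical above 0.35 rad).
It fails at once if the mug is shifted more than 30 mm or tipped (distance of mug from where it was at the start of the episode above 0.03 m or angle between mug's own z axis and vertical above 0.35 rad).
It also fails if it takes over 59 s, if anything falls off the work surface, if the arm or the gripper's body presses on something with over 40 N, if the wrist force passes 120 N, or if a joint passes its speed limit or range.

ROBOT

A 6-joint arm with a two-finger parallel gripper is mounted at the origin on the work surface. World frame = base frame: x ahead of the robot, y to its left, z up, the work surface at z = 0. Lengths are in m, angles in rad, forces in N, time in s.
With the tool pointing down it reaches from about 0.3 to 0.875 m from the base axis. Payload 6.4 kg.
Tool frame: the origin (TCP) lies at the very end of the fingers, on their centre line; the grasp point (between the pads) lies 19 mm behind it; z points along the fingers, y is the line along which they close (so a half turn about z gives the same grasp; the last joint's range is limited). The gripper opens to 85 mm and grips with 20 to 120 N. Pads are 22 mm wide; open, the fingers measure 114 mm over their backs; the gripper's body (76 mm by 85 mm) begins 54 mm behind the grasp point. The pads swing forward as they close: fully open they stand 13 mm farther back than shut.
Start: joints at [-1.47, 0.181, 1.607, -0, 1.354, -0.206], TCP at [0.174, -0.548, 0.231] pointing down, gripper open.
Joint ranges: [-2.99, 2.99], [-0.89, 2.07], [0.3, 2.58], [-1.14, 4.28], [0, 2.63], [-3.12, 3.12]. Speed limits (rad/s): [2.57, 2.57, 3.01, 3.14, 3.14, 3.14].

INTERFACE

Orientations are given as a unit quaternion [w, x, y, z].
In Python, from bench import ctrl, camera, calibration, order, outline_of gives the robot as it stands.
- The arm moves only by the tool move_arm, never from a script. Its argument "series" is a list that holds one entry, the list of rows, each a list of 5 numbers: the opening, from 0 (shut) to 1 (fully open), then the shift along the tool's x, y, z in mm, then the turn about the tool's z in rad. A call has exactly 10 rows; each row is the pose to reach, as a shift and turn from the pose commanded when the call began, along the tool's axes at that moment; what a row does not reach only later rows make up. A row lasts 1/12 s, in which the tool goes at most 41.7 mm and 7.16 degrees, less where a joint would pass 70% of its speed; a pose out of reach is approached as far as the arm can. A call with a gripper value outside its range is refused whole. The fingers move at their own pace and stop on an object; the grip force is fixed at half the most. Time passes only in rows, so rows that repeat a pose let the fingers close, or fill a call up. It gives the time, the measured TCP pose, the force, the opening and the grip force at its end, in the units of the state.
- ctrl.get_obs(): the state, without advancing time (a new reading comes with each control period).
- camera(name): name is "scene" or "top" or "wrist"; returns (picture, depth): 384x512x3 uint8, blue, green, red; 384x512 float32, m along the optical axis (not along the pixel's ray), 0 where there is no reading.
- calibration(name): a dict with "intrinsics" (3x3 intrinsics, pixels), "rvec" (rotation vector, rad) and "tvec" (3), from world to camera coordinates, as OpenCV has them. Camera axes: x right, y down, z forward; pixel columns grow to the right and rows downward; lengths in m; the calibration is good to about 2 mm. A picture is of the moment at which its call begins: read the wrist's pose just before it. calibration takes no time and is no camera call; for the wrist camera it gives the pose at the moment of the call.
- order.hand_in(): hands the job in; it is judged then, once.
Trained networks look in the newest picture that a camera, given by its name, has taken for a name from the list of things; names that differ only in an ending like _2 or _b are one class to them, and where a whole thing is asked for, a point or a joint stands for the part that bears it (a point fixed in the world has none). Each returns a list of dicts, best first, with "conf" (0 to 1); they miss things now and then, are a little off and sometimes report something else, mostly with a low value. They report only what shows in the picture. A call takes as long as a camera call.
- outline_of(target, camera): "region" (384x512 bool, what is visible of it) and "bbox" ([centre column, centre row, width, height] in pixels, round what is visible of it).
The state is a dict: "time_s": time; "q": joint angles; "dq": joint speeds; "joint_efforts": joint torques, N m; "eef_pos": TCP position; "eef_rot": TCP orientation; "wrist_force": force on the tool from outside, world axes, zero at the start; "torque": the same for the moment, N m; "opening": opening from 0.0 (shut) to 1.0 (fully open); "grasp_force": force on a finger pad.
Only numpy, scipy, OpenCV 4.12 (cv2) and the standard library are available. Lean on these libraries where they do the work, as an engineer would, in place of code of your own. Each camera call takes 0.05 s, during which the arm holds its last target. There are 200 camera calls.

## Working session

There is one attempt and no reset: what is moved stays moved. The work goes in short steps, Python scripts to look and compute and a tool call to move; the robot and the scene stay as the last step left them, time stands still between calls to the robot, and variables do not carry over. Pictures are saved under pics/ and viewed, at most 13 in all, crops included, and the job is handed in when it is done.

Besides the shell and the picture viewer there is one more tool, called after ">>>" by a JSON object that holds its "name" and its "arguments". move_arm: Moves the arm, as the interface text tells. Its arguments: {"type":"object","properties":{"series":{"type":"array","items":{"type":"array","items":{"type":"array","items":{"type":"number"}}}}},"required":["series"]}

```bash
ls; mkdir -p pics
cat > h.py <<'E'
import numpy as np, cv2
from bench import ctrl, camera, calibration, order, outline_of
def cloud(name):
    img,d=camera(name); c=calibration(name); K=np.array(c["intrinsics"]);R=cv2.Rodrigues(np.array(c["rvec"],float))[0];t=np.array(c["tvec"]).ravel()
    v,u=np.mgrid[:384,:512]; P=np.stack([(u-K[0,2])/K[0,0]*d,(v-K[1,2])/K[1,1]*d,d],-1)
    return img,d,(P-t)@R
E
python3 - <<'E'
from h import *
ims=[]
for n in("scene","top"):
    img,d,W=cloud(n); ims.append(img)
    np.savez(f"{n}.npz",img=img,d=d,W=W)
    for t in["bread_bin","left_leaf_handle","right_leaf_handle","catch_peg","catch","left_leaf","right_leaf","canister","jar","mug"]:
        for o in outline_of(t,n)[:1]:
            r=o["region"]&(d>0); 
            if r.sum(): print(n,t,round(o["conf"],2),np.round(o["bbox"]),np.median(W[r],0).round(3),W[r].min(0).round(3),W[r].max(0).round(3))
            np.save(f"{n}_{t}.npy",r)
cv2.imwrite("pics/a.png",cv2.resize(np.vstack(ims),None,fx=.78,fy=.78)); 
for n,i in zip("st",ims): cv2.imwrite(f"pics/{n}.png",i)
print(ctrl.get_obs())
E
```

```text
pics
scene bread_bin 0.89 [250. 195. 148. 126.] [ 0.601 -0.032  0.118] [ 0.112 -0.173 -0.   ] [0.671 0.277 0.208]
scene left_leaf_handle 0.77 [261. 157.  82.  46.] [0.498 0.051 0.18 ] [ 0.112 -0.026  0.004] [0.598 0.275 0.199]
scene right_leaf_handle 0.57 [212. 172.  58.  68.] [ 0.477 -0.065  0.137] [ 0.346 -0.141  0.011] [0.57  0.011 0.199]
scene catch_peg 0.73 [278. 167.  10.  26.] [0.587 0.058 0.175] [0.525 0.027 0.136] [0.634 0.095 0.207]
scene catch 0.73 [212. 172.  55.  66.] [ 0.477 -0.065  0.137] [ 0.356 -0.137  0.101] [0.566 0.011 0.199]
scene left_leaf 0.94 [261. 156.  83.  48.] [0.496 0.05  0.179] [ 0.112 -0.026  0.001] [0.618 0.289 0.199]
scene right_leaf 0.68 [212. 172.  64.  67.] [ 0.478 -0.065  0.138] [ 0.354 -0.139  0.101] [0.568 0.011 0.199]
scene canister 0.77 [332. 173.  31.  48.] [0.578 0.263 0.077] [ 0.349  0.151 -0.   ] [0.669 0.478 0.119]
scene jar 0.86 [148. 221.  31.  50.] [ 0.488 -0.25   0.07 ] [ 0.431 -0.283  0.001] [ 0.502 -0.21   0.104]
scene mug 0.9 [259. 250.  31.  58.] [ 0.719 -0.064  0.061] [ 0.642 -0.103  0.   ] [0.766 0.009 0.093]
top bread_bin 0.6 [
[... 1044 characters left out ...]
'q': array([-1.47031767e+00,  1.80812376e-01,  1.60701113e+00,  2.04804395e-05,
        1.35379059e+00, -2.06318442e-01]), 'dq': array([ 1.30432203e-03, -5.37691324e-05, -1.92650951e-05, -2.10765852e-03,
        1.05853821e-03, -7.91309747e-04]), 'joint_efforts': array([-1.31171873e-03, -4.44858563e+01, -3.51684916e+01, -3.81417658e-04,
        8.09767480e-04, -7.34769344e-06]), 'eef_pos': array([ 0.17366793, -0.54815863,  0.23127611]), 'eef_rot': array([-1.01768359e-05,  9.88257832e-01,  1.52795473e-01,  1.05531065e-05]), 'wrist_force': array([-0.065775  , -0.10670224, -0.18764754]), 'torque': array([ 0.04091624,  0.04137698, -0.02807912]), 'grasp_force': 0.0, 'opening': 0.9990629722927862}
```

View pics/a.png

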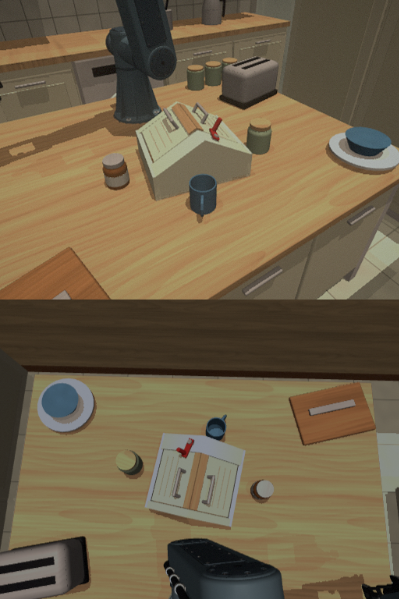

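```bash
cat > fit.py <<'E'
import numpy as np
from scipy.optimize import least_squares
from scipy.spatial import cKDTree
# points above height .10 near the bin, both cameras; fit bin pose by slopes + edges
P=[]
for n in("scene","top"):
    z=np.load(n+".npz");W=z["W"];d=z["d"]
    m=(d>0)&(W[...,2]>.085)&(W[...,2]<.26)&(abs(W[...,0]-.49)<.22)&(abs(W[...,1])<.2)
    p=W[m];P.append(p[::1]);print(n,len(p))
def loc(q,p):
    c,s=np.cos(q[2]),np.sin(q[2]);v=p-[q[0],q[1],0]
    return np.c_[c*v[:,0]+s*v[:,1],-s*v[:,0]+c*v[:,1],v[:,2]]
def surf(h):
    y0=h;return y0
S30,C30=.5,np.sqrt(.75)
def model():
    pts=[]
    for sg in(1,-1):
        for x in np.arange(-.099,.1,.003):
            for u in np.arange(0,.17,.003): pts.append((x,sg*(.147-u*C30),.1+u*S30))
        for x in np.arange(-.065,.0251,.003):   # bar upper half
            for a in np.arange(-1.5,1.6,.4):
                y=.147-.12*C30+.035*S30;zz=.1+.12*S30+.035*C30
                pts.append((x,sg*(y+.006*np.sin(a)),zz+.006*np.cos(a)))
    for x in np.r_[np.arange(-.13,-.1,.003),np.arange(.1,.165,.003)]:
        for sg in(1,-1):
            for u in np.arange(0,.17,.003): pts.append((x,sg*(.147-u*C30),.1+u*S30))
    return np.array(pts)
T=cKDTree(model())
def cost(q,pp): return np.minimum(T.query(loc(q,pp))[0],.02)
for nm,pp in(("both",np.vstack(P)),("s",P[0]),("t",P[1])):
    best=None
    for yaw in(-.3,-.15,0,.15,.3):
        r=least_squares(cost,[.485,.01,yaw],args=(pp,),loss="soft_l1",f_scale=.004,diff_step=1e-3,x_scale=[.01,.01,.05])
        if best is None or r.cost<best.cost: best=r
    print(nm,best.x.round(4),best.cost,np.median(best.fun))
E
python3 fit.py
python3 - <<'E'
import cv2,numpy as np
a=cv2.imread("pics/s.png")[110:290,120:360];b=cv2.imread("pics/t.png")[150:310,140:360]
a=cv2.resize(a,(400,300),interpolation=2);b=cv2.resize(b,(400,300),interpolation=2)
cv2.imwrite("pics/b.png",cv2.resize(np.vstack([a,b]),None,fx=1,fy=1))
E
```

```text
scene 9237
top 11305
both [ 0.4805  0.0167 -0.1813] 0.2781318352013086 0.0023266630282909396
s [ 0.4824  0.0171 -0.1797] 0.1862089147038511 0.0027832904488588545
t [ 0.4802  0.0162 -0.1831] 0.09149964837661312 0.002073644774255459
```

View pics/b.png

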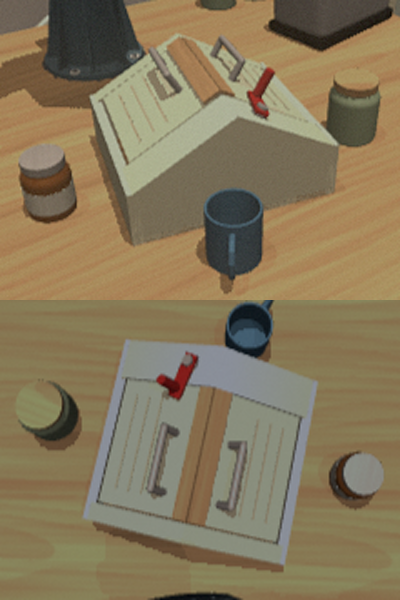

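```bash
cat >> h.py <<'E'
O=np.array([.481,.0165,0]);YAW=-.182
c_,s_=np.cos(YAW),np.sin(YAW);RB=np.array([[c_,-s_,0],[s_,c_,0],[0,0,1]])
w2b=lambda p:(np.asarray(p)-O)@RB
b2w=lambda p:np.asarray(p)@RB.T+O
C30,S30=np.sqrt(.75),.5
# slope coords (left): x, u = distance down from ridge, n = out of plane
def slope(pb): v=np.asarray(pb)-[0,0,.185]; return np.c_[v[:,0],v[:,1]*C30-v[:,2]*S30,v[:,1]*S30+v[:,2]*C30]
def unslope(x,u,n): return np.array([x,u*C30+n*S30,.185-u*S30+n*C30])
def peg(c,n=.04): return b2w(unslope(.135-.045*np.cos(c),.05+.045*np.sin(c),n))
def bar(a,sg=1):
    t=np.pi/6+a; return b2w([-.02,sg*(.147-.12*np.cos(t)*1+0+.035*np.sin(t)),.1+.12*np.sin(t)+.035*np.cos(t)]) if False else b2w([-.02,sg*(.147-.12*np.cos(t)+.035*np.sin(t)),.1+.12*np.sin(t)+.035*np.cos(t)])
def todelta(target):
    o=ctrl.get_obs();from scipy.spatial.transform import Rotation as Ro
    q=o["eef_rot"];R=Ro.from_quat([q[1],q[2],q[3],q[0]]).as_matrix();return ((np.asarray(target)-o["eef_pos"])@R*1000).round(1)
def toolyaw():
    from scipy.spatial.transform import Rotation as Ro
    q=ctrl.get_obs()["eef_rot"];R=Ro.from_quat([q[1],q[2],q[3],q[0]]).as_matrix();return R
E
python3 - <<'E'
from h import *
for n in("scene","top"):
    z=np.load(n+".npz");im=z["img"].astype(int);W=z["W"]
    m=(im[...,2]>90)&(im[...,1]<.45*im[...,2])&(im[...,0]<.45*im[...,2])&(z["d"]>0)&(abs(W[...,0]-.6)<.08)&(abs(W[...,1]-.05)<.08)
    S=slope(w2b(W[m]));
    print(n,m.sum());
    for a,b in((0,.02),(.02,.04),(.04,.07)):
        k=(S[:,2]>a)&(S[:,2]<b);print(a,k.sum(),S[k].mean(0).round(4),S[k].min(0).round(3),S[k].max(0).round(3))
for c in(0,.1,.2,1.4):print(c,peg(c).round(3))
print(bar(0),bar(0,-1),toolyaw().round(3)); print(RB.round(3))
for c in(0,.15,.25,1.4): print(todelta(peg(c)))
E
```

```text
scene 140
0 73 [0.1147 0.0501 0.0122] [0.081 0.037 0.007] [0.146 0.066 0.02 ]
0.02 32 [0.0929 0.0579 0.0299] [0.087 0.054 0.02 ] [0.096 0.064 0.039]
0.04 35 [0.0929 0.0575 0.0501] [0.087 0.053 0.04 ] [0.097 0.065 0.059]
top 119
0 101 [0.1033 0.0514 0.0103] [0.072 0.036 0.005] [0.14  0.069 0.015]
0.02 1 [0.093  0.0538 0.0255] [0.093 0.054 0.026] [0.093 0.054 0.026]
0.04 16 [0.087  0.0584 0.0561] [0.081 0.052 0.053] [0.093 0.066 0.058]
0 [0.581 0.062 0.195]
0.1 [0.582 0.066 0.192]
0.2 [0.583 0.07  0.19 ]
1.4 [0.625 0.093 0.172]
[0.47229457 0.07969638 0.19031089] [ 0.45036609 -0.0394565   0.19031089] [[ 0.953  0.302  0.   ]
 [ 0.302 -0.953  0.   ]
 [ 0.    -0.    -1.   ]]
[[ 0.983  0.181  0.   ]
 [-0.181  0.983  0.   ]
 [ 0.     0.     1.   ]]
[ 572.7 -459.1   36.7]
[ 575.9 -464.    40. ]
[ 578.5 -467.    42.2]
[ 623.7 -475.5   58.8]
```

>>> {"name": "move_arm", "arguments": {"series": [[[1,29,-23,-8,-0.108],[1,58,-46,-16,-0.217],[1,87,-69,-24,-0.325],[1,116,-92,-32,-0.433],[1,145,-116,-40,-0.541],[1,174,-139,-48,-0.65],[1,203,-162,-56,-0.758],[1,232,-185,-64,-0.866],[1,261,-208,-72,-0.975],[1,288,-232,-80,-1.083]]]}}

```text
time_s: 1.93
eef_pos: [0.379, -0.2384, 0.312]
eef_rot: [0.0, 0.766, 0.642, 0.0]
wrist_force: [1.6, -0.0, -0.9]
opening: 1.001
grasp_force: 0.0
```

Run:
```python
from h import *
print(ctrl.get_obs()["eef_pos"],ctrl.get_obs()["q"].round(2),toolyaw().round(3)); p=peg(.18);print(p,todelta(p+[0,0,.1]))
```

```text
[ 0.37895017 -0.23838751  0.31195809] [-0.83 -0.18  1.8   0.    1.51 -0.65] [[ 0.175  0.985  0.001]
 [ 0.985 -0.175 -0.001]
 [-0.     0.001 -1.   ]]
[0.5829487  0.06919621 0.19061285] [338.5 147.1  21.3]
```

>>> {"name": "move_arm", "arguments": {"series": [[[1,36,16,0,0],[1,73,32,0,0],[1,110,48,0,0],[1,147,64,0,0],[1,184,80,0,0],[1,221,96,0,0],[1,258,112,0,0],[1,295,128,10,0],[0.7,325,142,20,0],[0.6,338,147,30,0]]]}}

```text
time_s: 2.77
eef_pos: [0.5852, 0.0697, 0.2809]
eef_rot: [-0.0, 0.767, 0.641, 0.001]
wrist_force: [-0.6, -0.5, -0.1]
opening: 0.745
grasp_force: 0.0
```

Run:
```python
from h import *
img,d,W=cloud("wrist"); cv2.imwrite("pics/w1.png",img); im=img.astype(int)
np.savez("wrist.npz",img=img,d=d,W=W)
m=(im[...,2]>70)&(im[...,1]<.45*im[...,2])&(im[...,0]<.45*im[...,2])&(d>0)
S=slope(w2b(W[m]));print(m.sum())
for a,b in((0,.02),(.02,.04),(.04,.07)):
    k=(S[:,2]>a)&(S[:,2]<b);
    if k.sum():print(a,k.sum(),S[k].mean(0).round(4),S[k].min(0).round(3),S[k].max(0).round(3))
o=ctrl.get_obs();print(o["eef_pos"],o["opening"])
for n in(.04,.06):print(todelta(peg(.18,n)))
```

```text
1959
0 1439 [0.1051 0.0564 0.009 ] [0.071 0.04  0.006] [0.142 0.075 0.02 ]
0.02 81 [0.0864 0.0565 0.0306] [0.079 0.055 0.02 ] [0.094 0.061 0.04 ]
0.04 439 [0.0867 0.0613 0.0535] [0.079 0.055 0.04 ] [0.094 0.069 0.057]
[0.5842225  0.0703885  0.27809467] 0.661538949761866
[-1.5 -0.8 87.5]
[ 8.5 -0.8 70.2]
```

View pics/w1.png

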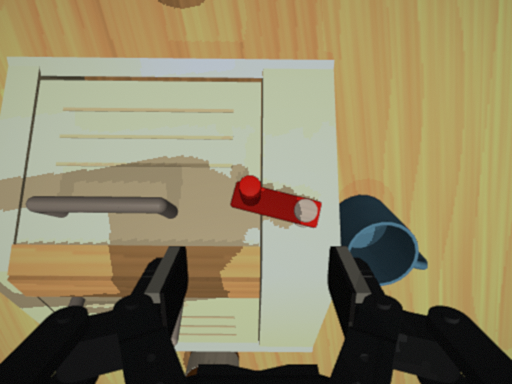

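Run:
```python
from h import *
z=np.load("wrist.npz");im=z["img"].astype(int);W=z["W"]
m=(im[...,2]>70)&(im[...,1]<.45*im[...,2])&(im[...,0]<.45*im[...,2])&(z["d"]>0)
S=slope(w2b(W[m]));k=S[:,2]<.02
r=cv2.minAreaRect((S[k,:2]*1000).astype(np.float32));print(r)
# leaf fit in wrist: bin model
exec(open("fit.py").read().split("def loc")[0].split("P=[]")[0]);src=open("fit.py").read()
ns={}
exec("import numpy as np\nfrom scipy.optimize import least_squares\nfrom scipy.spatial import cKDTree\n"+src[src.index("def loc"):src.index("for nm,pp")],ns)
pb=w2b(W);mm=(z["d"]>0)&(W[...,2]>.09)&(W[...,2]<.22)&(abs(pb[...,1])<.17)&(pb[...,0]<.185)&(pb[...,0]>-.15)
r=least_squares(ns["cost"],[.481,.0165,-.182],args=(W[mm],),loss="soft_l1",f_scale=.004,diff_step=1e-3,x_scale=[.01,.01,.05]);print(r.x,np.median(r.fun),mm.sum())
```

```text
((106.4947509765625, 57.603118896484375), (21.291881561279297, 70.66080474853516), 76.0335693359375)
[ 0.48082473  0.01641883 -0.18499075] 0.0025654590530983096 85283
```

>>> {"name": "move_arm", "arguments": {"series": [[[0.6,2,-4,35,0],[0.6,2,-4,70,0],[0.6,2,-4,98,0],[0.6,2,-4,98,0],[0,2,-4,98,0],[0,2,-4,98,0],[0,2,-4,98,0],[0,2,-4,98,0],[0,2,-4,98,0],[0,2,-4,98,0]]]}}

```text
time_s: 3.65
eef_pos: [0.58, 0.0693, 0.186]
eef_rot: [-0.0, 0.768, 0.64, 0.001]
wrist_force: [-6.8, 2.0, 3.7]
opening: 0.156
grasp_force: 58.5
```

Run:
```python
from h import *
img,d=camera("wrist"); cv2.imwrite("pics/w2.png",img)
o=ctrl.get_obs();print(o["eef_pos"],o["opening"],o["grasp_force"],o["wrist_force"])
c0=.244
for c in np.linspace(.4,1.45,10):
    print((45*np.array([C30*(np.sin(c)-np.sin(c0)),np.cos(c0)-np.cos(c),S30*(np.sin(c)-np.sin(c0))])).round(1))
```

```text
[0.58001491 0.0693321  0.18593842] 0.1565961376342361 58.512057065963745 [-5.32653623  3.05717179  4.31013379]
[5.8 2.2 3.3]
[9.8 4.5 5.7]
[13.6  7.4  7.9]
[17.1 10.7  9.9]
[20.3 14.5 11.7]
[23.  18.7 13.3]
[25.3 23.3 14.6]
[27.1 28.1 15.7]
[28.5 33.1 16.4]
[29.3 38.2 16.9]
```

View pics/w2.png

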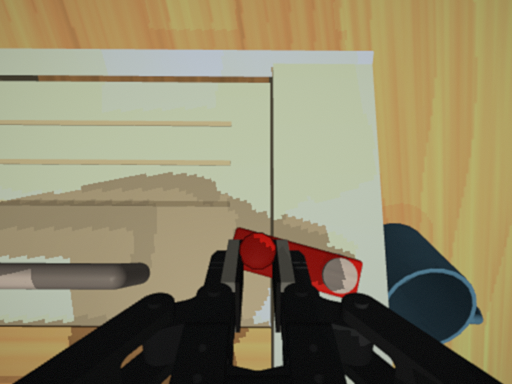

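>>> {"name": "move_arm", "arguments": {"series": [[[0,6,2,3,0],[0,10,4.5,5.5,0],[0,13.5,7.5,8,0],[0,17,11,10,0],[0,20,14.5,11.5,0],[0,23,19,13,0],[0,25,23,14.5,0],[0,27,28,15.5,0],[0,28.5,33,16.5,0],[0,29,38,17,0]]]}}

```text
time_s: 4.53
eef_pos: [0.6188, 0.0972, 0.1664]
eef_rot: [-0.007, 0.768, 0.641, 0.0]
wrist_force: [-1.9, 34.8, -5.9]
opening: 0.158
grasp_force: 74.6
```

Run:
```python
from h import *
img,d=camera("wrist"); cv2.imwrite("pics/w3.png",img)
o=ctrl.get_obs();print(o["eef_pos"],o["opening"],o["grasp_force"],o["wrist_force"])
```

```text
[0.62079367 0.09757706 0.16624185] 0.15322718337481067 74.56423759460449 [ -2.73827705  25.46626468 -10.64910807]
```

View pics/w3.png

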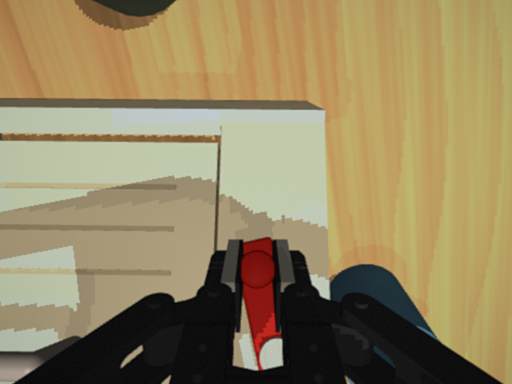

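>>> {"name": "move_arm", "arguments": {"series": [[[0.35,0,0,0,0],[0.5,0,0,0,0],[0.5,0,0,0,0],[0.5,0,0,0,0],[0.5,0,0,-30,0],[0.5,0,0,-60,0],[0.3,-10,-30,-80,0],[0,-20,-60,-100,0],[0,-30,-90,-110,0],[0,-35,-110,-110,0]]]}}

```text
time_s: 5.42
eef_pos: [0.5078, 0.0747, 0.2802]
eef_rot: [0.002, 0.768, 0.64, 0.002]
wrist_force: [0.6, -0.1, -0.2]
opening: -0.001
grasp_force: 0.0
```

Run:
```python
from h import *
img,d,W=cloud("wrist"); cv2.imwrite("pics/w4.png",img); im=img.astype(int)
m=(im[...,2]>70)&(im[...,1]<.45*im[...,2])&(im[...,0]<.45*im[...,2])&(d>0)
S=slope(w2b(W[m]));k=S[:,2]<.02
print(cv2.minAreaRect((S[k,:2]*1000).astype(np.float32)),S[S[:,2]>.04].mean(0))
o=ctrl.get_obs();print(o["eef_pos"],o["opening"],o["wrist_force"])
pb=w2b(W); g=lambda sg:(d>0)&(abs(pb[...,0]+.02)<.04)&(abs(pb[...,1]-sg*.06)<.03)
for sg in(1,-1):
    q=pb[g(sg)]*[1,sg,1];s=slope(q);b=s[(s[:,2]>.034)];print(sg,len(b),b.mean(0) if len(b) else 0, s[abs(s[:,2])<.015][:,2].mean())
for a in (0,.3,.5,.7):print(a,bar(a),todelta(bar(a)))
```

```text
((122.82199096679688, 74.22908782958984), (21.472558975219727, 70.90937805175781), 11.505196571350098) [0.11855484 0.09284555 0.05297691]
[0.50490282 0.07519002 0.27885846] -0.004258257590059253 [ 0.26363608  1.58493457 -1.09729011]
1 20914 [-0.00673743 -0.00913133  0.15715615] -0.0006490261835462005
-1 58 [0.01361971 0.04635231 0.03796051] -0.0017963521124051659
0 [0.47229457 0.07969638 0.19031089] [ -1.4 -33.1  88.5]
0.3 [0.47782378 0.10974048 0.21181704] [ 29.1 -33.   67. ]
0.5 [0.48204614 0.13268356 0.22068868] [ 52.4 -33.   58.1]
0.7 [0.48650335 0.15690273 0.22474883] [ 77.1 -33.   54. ]
```

View pics/w4.png

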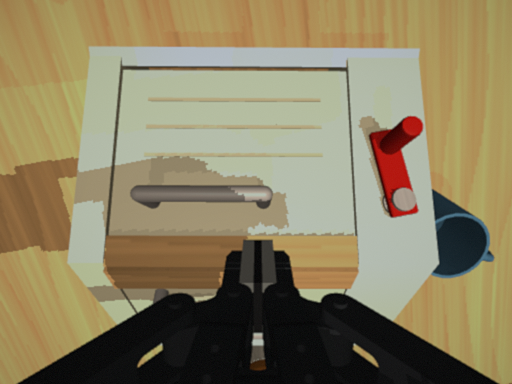

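>>> {"name": "move_arm", "arguments": {"series": [[[0,-23,-33,35,0],[0,-23,-33,70,0],[0,-23,-33,90,0],[0,-23,-33,96,0],[0,-18,-33,96,0],[0,-13,-33,92,0],[0,-9,-33,88,0],[0,-4,-33,84,0],[0,1,-33,81,0],[0,7,-33,78,0]]]}}

```text
time_s: 6.3
eef_pos: [0.478, 0.0878, 0.2009]
eef_rot: [0.002, 0.768, 0.641, -0.0]
wrist_force: [-6.4, -11.5, 8.2]
opening: -0.004
grasp_force: 5.6
```

Run:
```python
from h import *
o=ctrl.get_obs();print(o["eef_pos"],o["wrist_force"]);img,d=camera("top");cv2.imwrite("pics/x.png",np.vstack([cv2.resize(img[150:310,140:360],(400,290),interpolation=2),cv2.resize(camera("scene")[0][100:290,120:360],(400,300))]))
for a in (0,.2,.3,.4,.5,.6,.7):print(a,todelta(bar(a)))
```

```text
[0.47803032 0.08779877 0.20090536] [ -6.40137778 -11.50089738   8.22838622]
0 [-10.1  -4.6  11.1]
0.2 [ 9.6 -4.5 -4.3]
0.3 [ 20.4  -4.5 -10.5]
0.4 [ 31.9  -4.4 -15.5]
0.5 [ 43.8  -4.4 -19.3]
0.6 [ 56.   -4.4 -22. ]
0.7 [ 68.4  -4.3 -23.4]
```

View pics/x.png

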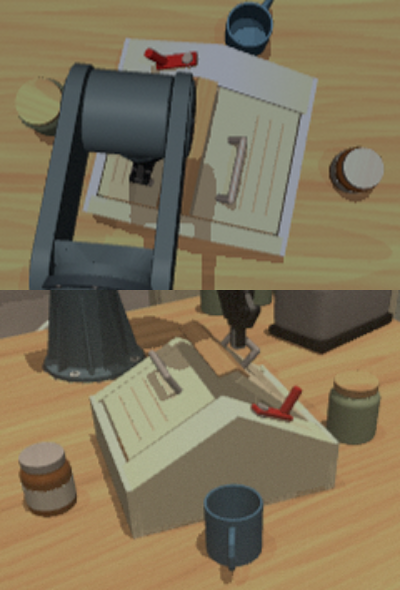

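>>> {"name": "move_arm", "arguments": {"series": [[[0,5,0,-4,0],[0,11,0,-6,0],[0,18,0,-9,0],[0,25,0,-11,0],[0,32,0,-12.5,0],[0,39,0,-14,0],[0,45,0,-15,0],[0,51,0,-15.5,0],[0,58,0,-15.5,0],[0,63,0,-15.5,0]]]}}

```text
time_s: 7.23
eef_pos: [0.49, 0.1514, 0.2161]
eef_rot: [0.001, 0.768, 0.64, 0.002]
wrist_force: [0.8, -3.3, 3.9]
opening: -0.002
grasp_force: 2.0
```

Run:
```python
from h import *
o=ctrl.get_obs();print(o["eef_pos"],o["wrist_force"],w2b(o["eef_pos"]))
img,d,W=cloud("scene");z=outline_of("left_leaf","scene")
for o in z[:1]:
    m=o["region"]&(d>0);p=w2b(W[m]);p=p[(abs(p[:,0])<.12)&(p[:,2]>.12)];print(o["conf"],p.mean(0),p.max(0),len(p))
for a in (.7,.8,.9,1):print(a,todelta(bar(a)))
cv2.imwrite("pics/x2.png",cv2.resize(img[100:290,120:360],(600,475)))
```

```text
[0.49004183 0.15139894 0.21611059] [ 0.84561875 -3.26627497  3.89740792] [-0.01552379  0.13430744  0.21611059]
0.59 [0.01875648 0.10719793 0.21601736] [0.11996003 0.15587112 0.28070388] 1535
0.7 [  4.4  -3.3 -10. ]
0.8 [ 16.9  -3.3 -10.1]
0.9 [29.4 -3.3 -9. ]
1 [41.7 -3.2 -6.7]
```

View pics/x2.png

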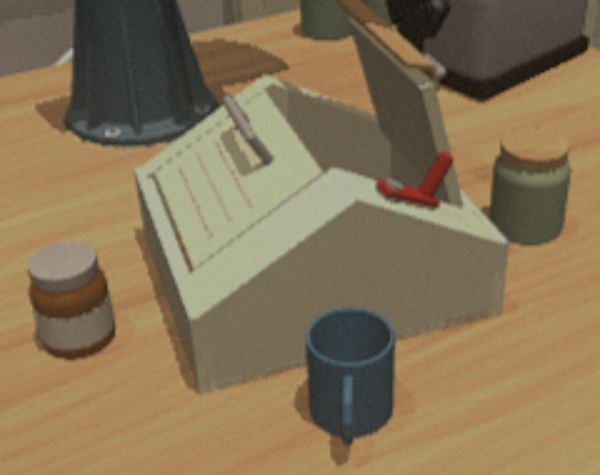

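>>> {"name": "move_arm", "arguments": {"series": [[[0,0,0,-40,0],[0,0,0,-80,0],[0,0,0,-100,0],[0,-35,0,-100,0],[0,-70,0,-100,0],[0,-90,0,-100,0],[0,-90,0,-65,0],[0,-90,0,-30,0],[0,-90,0,-19,0],[0,-75,0,-19,0]]]}}

```text
time_s: 8.17
eef_pos: [0.4721, 0.0761, 0.229]
eef_rot: [-0.003, 0.769, 0.64, -0.003]
wrist_force: [0.5, 0.7, 0.4]
opening: -0.002
grasp_force: 0.0
```

>>> {"name": "move_arm", "arguments": {"series": [[[0,15,0,0,0],[0,30,0,0,0],[0,40,0,0,0],[0,50,0,0,0],[0,60,0,0,0],[0,70,0,0,0],[0,78,0,0,0],[0,86,0,0,0],[0,92,0,0,0],[0,97,0,0,0]]]}}

```text
time_s: 9.0
eef_pos: [0.492, 0.1727, 0.2323]
eef_rot: [-0.0, 0.768, 0.64, -0.0]
wrist_force: [0.3, -2.9, -1.7]
opening: -0.001
grasp_force: 1.1
```

Run:
```python
from h import *
o=ctrl.get_obs();print(o["eef_pos"],o["wrist_force"],w2b(o["eef_pos"]))
img,d,W=cloud("scene")
cv2.imwrite("pics/x3.png",cv2.resize(img[80:290,120:360],(480,420)))
```

```text
[0.49200843 0.17274495 0.23234086] [ 0.31272307 -2.92345977 -1.68931571] [-0.01745324  0.15565685  0.23234086]
```

View pics/x3.png

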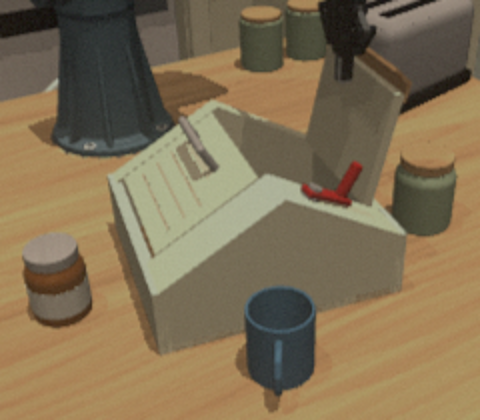

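>>> {"name": "move_arm", "arguments": {"series": [[[0,-35,0,0,0],[0,-75,0,0,0],[0,-115,0,0,0],[0,-155,0,0,0],[0,-190,0,5,0],[0,-194,0,35,0],[0,-194,0,50,0],[0,-199,0,50,0],[0,-204,0,46,0],[0,-209,0,42,0]]]}}

```text
time_s: 9.88
eef_pos: [0.4538, -0.0323, 0.1905]
eef_rot: [-0.002, 0.768, 0.641, 0.0]
wrist_force: [-1.0, 4.7, -2.5]
opening: 0.005
grasp_force: 2.0
```

Run:
```python
from h import *
o=ctrl.get_obs();print(o["eef_pos"],o["wrist_force"],w2b(o["eef_pos"]))
for a in (0,.1,.2,.3,.4,.5,.6):print(a,todelta(bar(a,-1)))
```

```text
[ 0.45378351 -0.03234046  0.19050228] [-0.99028328  4.72221268 -2.46798066] [-0.01792701 -0.05295989  0.19050228]
0 [-7.6 -2.1  0.2]
0.1 [-17.   -2.1  -8. ]
0.2 [-27.2  -2.2 -15.2]
0.3 [-38.1  -2.2 -21.4]
0.4 [-49.5  -2.2 -26.4]
0.5 [-61.4  -2.3 -30.3]
0.6 [-73.6  -2.3 -33. ]
```

>>> {"name": "move_arm", "arguments": {"series": [[[0,-5,0,-4,0],[0,-10,0,-7,0],[0,-15,0,-10,0],[0,-21,0,-13.5,0],[0,-27,0,-16,0],[0,-32,0,-18.5,0],[0,-38,0,-20.5,0],[0,-44,0,-22,0],[0,-50,0,-24,0],[0,-56,0,-25,0]]]}}

```text
time_s: 10.72
eef_pos: [0.4448, -0.0885, 0.2173]
eef_rot: [0.0, 0.768, 0.641, 0.001]
wrist_force: [-1.7, 5.0, 3.0]
opening: 0.0
grasp_force: 2.4
```

Run:
```python
from h import *
o=ctrl.get_obs();print(o["eef_pos"],o["wrist_force"],w2b(o["eef_pos"]))
for a in (.6,.7,.8,.9):print(a,todelta(bar(a,-1)))
img,d,W=cloud("scene")
cv2.imwrite("pics/x4.png",cv2.resize(img[80:290,120:360],(480,420)))
```

```text
[ 0.44481902 -0.08850736  0.21732068] [-1.70247194  4.9511062   2.9544063 ] [-0.01657739 -0.10982167  0.21732068]
0.6 [-16.8  -3.4  -6. ]
0.7 [-29.2  -3.5  -7.4]
0.8 [-41.7  -3.5  -7.6]
0.9 [-54.2  -3.5  -6.5]
```

View pics/x4.png

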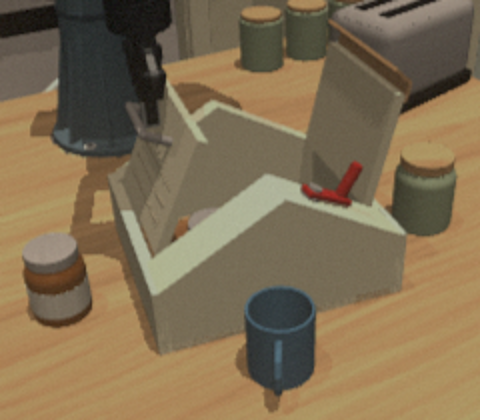

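>>> {"name": "move_arm", "arguments": {"series": [[[0,-6,0,-1,0],[0,-12,0,-2,0],[0,-18,0,-2,0],[0,-24,0,-2,0],[0,-24,0,-2,0],[0,-23,0,-40,0],[0,-23,0,-80,0],[0,-23,0,-100,0],[0,10,0,-100,0],[0,45,0,-100,0]]]}}

```text
time_s: 11.6
eef_pos: [0.4537, -0.046, 0.3178]
eef_rot: [0.003, 0.77, 0.638, 0.001]
wrist_force: [0.9, 0.3, -0.8]
opening: 0.0
grasp_force: 0.0
```

Run:
```python
from h import *
o=ctrl.get_obs();print(o["eef_pos"],o["wrist_force"],w2b(o["eef_pos"]))
```

```text
[ 0.45374916 -0.04602303  0.31784874] [ 0.91865623  0.33333806 -0.77233061] [-0.01548429 -0.0664227   0.31784874]
```

>>> {"name": "move_arm", "arguments": {"series": [[[0,5,0,35,0],[0,5,0,70,0],[0,5,0,86,0],[0,-10,0,86,0],[0,-25,0,86,0],[0,-40,0,86,0],[0,-52,0,86,0],[0,-64,0,86,0],[0,-76,0,86,0],[0,-84,0,86,0]]]}}

```text
time_s: 12.43
eef_pos: [0.4373, -0.1278, 0.2295]
eef_rot: [0.0, 0.768, 0.64, -0.0]
wrist_force: [0.5, 2.0, -1.6]
opening: 0.007
grasp_force: 1.2
```

>>> {"name": "move_arm", "arguments": {"series": [[[0,-4,0,0,0],[0,-8,0,0,0],[0,-8,0,0,0],[0,10,0,0,0],[0,40,0,-10,0],[0,75,0,-40,0],[0,110,0,-70,0],[0,145,0,-100,0],[0,150,0,-140,0],[0,150,0,-170,0]]]}}

```text
time_s: 13.27
eef_pos: [0.4641, 0.0234, 0.4012]
eef_rot: [-0.0, 0.767, 0.642, -0.0]
wrist_force: [1.1, 0.1, -1.5]
opening: 0.003
grasp_force: 0.0
```

Run:
```python
from h import *
o=ctrl.get_obs();print(o["eef_pos"],o["wrist_force"],w2b(o["eef_pos"]))
P=[]
for n in("scene","top","wrist"):
    img,d,W=cloud(n);p=w2b(W[d>0]);P.append(p)
    if n=="scene":cv2.imwrite("pics/x5.png",cv2.resize(img[80:290,120:360],(480,420)))
P=np.vstack(P)
for sg in(1,-1):   # inner faces, slice by height
    for z in(.15,.18,.21,.24):
        k=(abs(P[:,0]-.03)<.05)&(abs(P[:,2]-z)<.006)&(abs(P[:,1]*sg-.16)<.05);print(sg,z,k.sum(),np.percentile(P[k,1],[10,50,90]).round(3) if k.sum() else 0)
```

```text
[0.46407631 0.02336651 0.40121157] [ 1.14976883  0.09272035 -1.53963251] [-0.01788699  0.00368997  0.40121157]
1 0.15 558 [0.145 0.146 0.147]
1 0.18 93 [0.152 0.154 0.156]
1 0.21 110 [0.16  0.161 0.208]
1 0.24 102 [0.167 0.168 0.17 ]
-1 0.15 341 [-0.149 -0.147 -0.146]
-1 0.18 385 [-0.158 -0.156 -0.154]
-1 0.21 286 [-0.208 -0.165 -0.163]
-1 0.24 88 [-0.174 -0.172 -0.171]
```

View pics/x5.png

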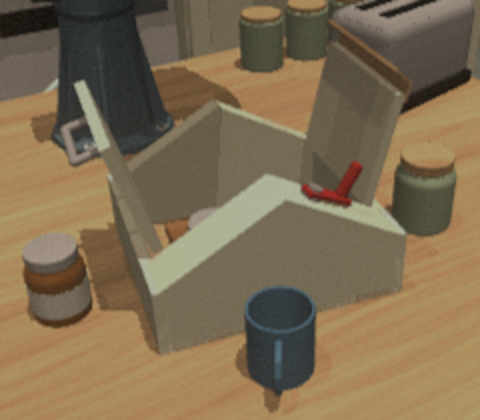

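Both leaves lean back about 14–16° beyond upright (about 1.3 rad), the catch is clear, and the robot is touching nothing.

```bash
python3 -c "
from bench import order;print(order.hand_in())"
```

```text
the job is handed in; nothing more can be done
None
```

The job is handed in, though no verdict came back: by my measurements both leaves stand open at about 1.3 rad, the catch is turned to about 1.37 rad, the arm is clear of everything, and the canister, jar and mug look unmoved in the last picture.

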